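Refit the feed roller of the label printer

ROBOT

A 6-joint arm with a two-finger parallel gripper is mounted at the origin on the work surface. World frame = base frame: x ahead of the robot, y to its left, z up, the work surface at z = 0. Lengths are in m, angles in rad, forces in N, time in s.
With the tool pointing down it reaches from about 0.425 to 1.125 m from the base axis. Payload 14.9 kg.
Tool frame: the origin (TCP) lies on the centre line of the jaws, within the pads' length; the fingertips stand 22 mm ahead of it and the grasp point (between the pads) lies 3 mm ahead of it; z points along the fingers, y is the line along which they close (so a half turn about z gives the same grasp; the last joint's range is limited). The gripper opens to 91 mm and grips with 3 to 60 N. Pads are 32 mm wide; open, the fingers measure 118 mm over their backs; the gripper's body (76 mm by 178 mm) begins 60 mm behind the grasp point.
Start: joints at [-0.033, 0.379, 1.734, -0, 1.028, -0.033], TCP at [0.7, -0, 0.236] pointing down, gripper open.
Joint ranges: [-2.77, 2.77], [-0.74, 2.19], [0, 2.66], [-1.06, 4.2], [0.31, 2.87], [-3.08, 3.08]. Speed limits (rad/s): [1.89, 1.89, 2.39, 3.14, 3.14, 3.14].

INTERFACE

Orientations are given as [roll, pitch, yaw] about the fixed x, y, z axes, in that order (R = Rz(yaw) Ry(pitch) Rx(roll)).
In Python, from rig import robot gives the robot as it stands. The module is installed in compiled form; this text tells all that it offers.
- The arm moves only by the shell command python3 -m inch 'ROWS' [FORCE]. ROWS is JSON, a list of rows, each an object of numbers: "ax", "ay", "az": the turn, a rotation vector about the tool's x, y, z in degrees; "tx", "ty", "tz": the shift along the tool's x, y, z in mm; "grip": the finger opening in mm, from 0 to 91.2. A call has 1 to 10 rows; each row shifts and turns the commanded pose from where the row before left it, along the tool's axes as they then stand; what a row does not reach is not made up. A row lasts 1/10 s, in which the tool goes at most 50 mm and 8.59 degrees, less where a joint would pass 70% of its speed; a pose out of reach is approached as far as the arm can. A call with a gripper value outside its range is refused whole. The fingers move at their own pace and stop on an object; FORCE is the grip in N (left out, the last holds). Time passes only in rows, so rows that do not move let the fingers close. It gives the time, the measured TCP pose, the force, the opening and the grip force at its end, in the units of the state.
- robot.read_state(): the state, without advancing time (a new reading comes with each control period).
- robot.capture(name): name is "scene" or "side" or "wrist"; returns a dict with "image" (420x560x3 uint8, red, green, blue), "range_z" (420x560 float32, m along the optical axis (not along the pixel's ray), 0 where there is no reading), "K" (3x3 intrinsics, pixels), "k1" (the pictures are not rectified: a ray, as slopes to the right and down, at radius r is drawn at 1 + k1 r^2 times it, then the intrinsics apply), "T" (4x4, takes a point from camera to world coordinates); the wrist camera has in their place "hand_eye" (4x4, takes a point from camera to tool coordinates, whose origin is the TCP and whose axes are the flange's). Camera axes: x right, y down, z forward; pixel columns grow to the right and rows downward; lengths in m; the calibration is good to about 2 mm. A picture is of the moment at which its call begins: read the wrist's pose just before it.
- robot.job_done(): hands the job in; it is judged then, once.
Trained networks look in a picture, given as the dict that the camera call returned (one of the last four; its "shot" number tells which), for a name from the list of things; names that differ only in an ending like _2 or _b are one class to them, and where a whole thing is asked for, a point or a joint stands for the part that bears it (a point fixed in the world has none). Each returns a list of dicts, best first, with "score" (0 to 1); they miss things now and then, are a little off and sometimes report something else, mostly with a low value. They report only what shows in the picture. A call takes as long as a camera call. They do not tell look-alikes from the thing itself.
- robot.spot_in(picture, query): "location" ([x, y, z] in m, in world coordinates, good to about 4 mm: the middle of the surface that is visible of it).
- robot.cut_out(picture, query): "mask" (420x560 bool, what is visible of it).
- robot.spot_point(picture, query): "location" ([x, y, z] in m, in world coordinates, good to about 4 mm: a listed point, or the origin of a listed thing).
The state is a dict: "time_s": time; "joints": joint angles; "dq": joint speeds; "joint_efforts": joint torques, N m; "ee_pos": TCP position; "tool_rot": TCP orientation; "wrist_force": force on the tool from outside, world axes, zero at the start; "ft_torque": the same for the moment, N m; "width": finger opening in m; "grasp_force": force on a finger pad.
Only numpy, scipy, OpenCV 4.12 (cv2) and the standard library are available. Lean on these libraries where they do the work, as an engineer would, in place of code of your own. Each camera call takes 0.05 s, during which the arm holds its last target. There are 200 camera calls.

TASK

Fit the new feed roller into the open label printer: lay it across its two fork clips with the orange gear on the drive-gear side, then press it down past the sprung green jaws until both ends are fully home and both jaws have snapped back over it. Lay it in rather than letting it drop. Then close the printer's cover completely, and leave the mug, label roll and stapler where they are.

Things in the scene. Friction and masses are not known exactly. Their poses are not given: they have to be found in the camera images.
- printer: Desktop label printer, fixed: dark grey base 230 mm deep, 216 mm wide, side walls 94 mm high, white cover hinged at the rear. Origin: centre of the underside; local -x is its front (label exit), +x its rear, z up. A part-used white label roll (100 mm wide, 64 mm diameter, top 110 mm up) stays in the bay, 45 mm behind the origin. The feed roller lies across the front, along local y.
- tear_bar (a point): Middle of the top of the tear bar in front of the roller's place (printer local x -90 mm, 87 mm high). It and the label guide behind the roller (local x -60, also 87 mm high) run between the forks (local y within 52 mm) and leave 4 mm each side of the rubber: no room for fingers beside a seated roller, but its top then stands 9 mm above them and can be pressed from above.
- fork_drive (a point): Where roller_gear must end up: home place in the steel fork clip on the drive side (white drive gear), printer local x -75, y -61, height 85 mm. Axes as the printer's. The fork is an upright U, 6 mm thick along y, slot 16 mm wide along x with straight sides to 22 mm above this point, then flared to a 28 mm mouth, top 32 mm above. Its jaw stands 5 to 11 mm outboard of this point.
- fork_plain (a point): Where roller_plain must end up: home place in the other fork clip, printer local x -75, y +61, height 85 mm. Same fork and jaw as on the drive side.
- jaw_drive (a joint): Angle of the green sprung jaw beside the drive-side fork: 0 = closed, its round nose over the slot, from the rear; a bushing forces it back (0.12) and it returns to 0 once past. A bushing laid in the fork rests on the nose with its axis about 18 mm above home; about 9 to 13 N straight down on that end of the rubber (15 to 19 N in the middle for both) pushes it past.
- jaw_plain (a joint): Angle of the other green jaw, beside the plain-side fork; the same in every way.
- cover (a joint): Angle of the white cover on its rear hinge: 0 = closed; starts open, 1.7 to 1.9 rad, leaning back. Stiff friction hinge: stays where it is left, needs 1 to 3 N at the front edge. Shell 220 mm from hinge to front edge, 216 mm wide, flat outer face 55 mm from the hinge plane. The print head inside closes to 2 mm above a seated roller and cannot close on one that is not home.
- cover_hinge (a point): Point on the cover's hinge axis, mid-width: 105 mm behind the printer's origin, 95 mm above the desk. The axis is parallel to the printer's y.
- cover_edge (a point): Middle of the cover's front top edge, on its outer face; moves with the cover. At cover angle a it lies 220 cos a - 55 sin a in front of the hinge axis and 220 sin a + 55 cos a above it (mm); closed, it is 150 mm above the desk.
- roller: New feed roller, 169 mm long, 0.13 kg. Origin on its axis, mid-rubber; local y along it. Black rubber 22 mm diameter, y -55 to 55; cream bushings 14 mm diameter, |y| 55 to 76; orange gear 28 mm diameter, y -76 to -88; steel end disc 18 mm, y 76 to 81. Starts level in the tray, axis 45 mm up. Home, its y points along the printer's y, with 3 mm end play. Local x, z turn as it rolls.
- roller_gear (a point): Point on the roller's axis in the gear-end bushing, where it goes into the fork: roller local y -61 mm.
- roller_plain (a point): Point on the roller's axis in the plain-end bushing, where it goes into the fork: roller local y +61 mm.
- roller_tray: Brown moulded-pulp tray 75 x 205 mm, fixed, rim 16 mm high. Two V rests, 20 mm wide, hold the rubber 44 mm either side of its middle and reach 47 mm up; between and outside them the roller is free. Origin: centre of the underside; long side along local y.
- mug: Blue ceramic mug 82 mm diameter, 95 mm high, standing on the desk; leave it alone. Origin: centre of its underside.
- label_roll: Spare roll of white labels, 88 mm diameter, 102 mm high, standing on end; leave it alone. Origin: centre of its underside.
- stapler: Red and dark grey stapler, 150 x 36 x 53 mm, lying on the desk; leave it alone. Origin: centre of its underside.
Things that resemble listed ones, but are neither listed nor needed, are in the scene too. There is more than one size of the roller; the one meant has the size given above.

How it is judged:
By the outcome, as a careful person would: the job done as asked, in the order asked, and still so for the second after the job is handed in, with the robot touching nothing.
It also fails if it takes over 67 s, if anything falls off the work surface, if the arm or the gripper's body presses on something with over 40 N, if the wrist force passes 120 N, or if a joint passes its speed limit or range.

## Working session

There is one attempt and no reset: what is moved stays moved. The work goes in short steps, Python scripts to look and compute and a shell command to move; the robot and the scene stay as the last step left them, time stands still between calls to the robot, and variables do not carry over. Pictures are saved under pics/ and viewed, at most 10 in all, crops included, and the job is handed in when it is done.

```bash
mkdir -p pics; cat > h.py <<'E'
import numpy as np, cv2
from rig import robot
from scipy.spatial.transform import Rotation as R
def Tc(p,s=None):
    if 'T' in p: return np.array(p['T'])
    M=np.eye(4); M[:3,:3]=R.from_euler('xyz',s['tool_rot']).as_matrix(); M[:3,3]=s['ee_pos']
    return M@np.array(p['hand_eye'])
def cloud(p,s=None):
    z=p['range_z']; v,u=np.mgrid[:420,:560]
    uv=np.stack([u,v],-1).reshape(-1,1,2).astype(np.float64)
    d=np.array([p['k1'],0,0,0,0],float)
    n=cv2.undistortPoints(uv,np.array(p['K'],float),d).reshape(420,560,2)
    c=np.concatenate([n*z[...,None],z[...,None]],-1); T=Tc(p,s)
    return c@T[:3,:3].T+T[:3,3]
def save(p,n): cv2.imwrite('pics/'+n,cv2.cvtColor(p['image'],cv2.COLOR_RGB2BGR))
E
python3 - <<'E'
from h import *
print(robot.read_state())
for c in ['scene','side']:
    p=robot.capture(c); save(p,c+'0.png'); print(c,p['K'],p['k1'],np.round(p['T'],3).tolist())
    for q in ['tear_bar','fork_drive','fork_plain','cover_hinge','cover_edge','roller','roller_gear','roller_plain','roller_tray','mug','label_roll','stapler','printer']:
        print(q,[(np.round(d['location'],3).tolist(),round(d['score'],2)) for d in robot.spot_point(p,q)[:3]])
E
```

```text
{'time_s': 0.0, 'joints': array([-3.33194974e-02,  3.79403119e-01,  1.73478741e+00,  1.72144126e-05,
        1.02851576e+00, -3.33194325e-02]), 'dq': array([ 8.72723707e-04,  1.94561312e-03, -7.92106156e-05, -6.23953593e-04,
        1.02256350e-03, -2.73556852e-05]), 'joint_efforts': array([ 6.45993277e-04, -7.63727903e+01, -4.34372771e+01,  6.49972307e-02,
        4.23743343e-02, -1.55693674e-04]), 'ee_pos': array([ 6.99618868e-01, -2.99930638e-06,  2.35288770e-01]), 'tool_rot': array([-3.14048013e+00, -5.18254624e-05,  1.57078734e+00]), 'wrist_force': array([ 0.30305911,  0.63008008, -0.4631496 ]), 'ft_torque': array([-0.01872698, -0.03065297, -0.02685417]), 'grasp_force': 0.0, 'width': 0.09107287156129941}
scene [[510.08446876   0.         276.43586154]
 [  0.         510.08446876 214.9811117 ]
 [  0.           0.           1.        ]] -0.16158130227690518 [[0.245, 0.592, -0.768, 1.511], [0.969, -0.14, 0.201, -0.318], [0.012, -0.794, -0.608, 0.926], [0.0, 0.0, 0.0, 1.0]]
tear_bar [([0.553, 0.016, 0.089], 0.59)]
fork_drive [([0.62, 0.032, 0.083], 0.58)]
fork_plain [([0.495, 0.029,
[... 878 characters left out ...]
bar [([0.558, 0.014, 0.084], 0.57)]
fork_drive [([0.612, 0.026, 0.089], 0.87)]
fork_plain [([0.496, 0.031, 0.083], 0.79), ([0.694, -0.291, -0.002], 0.67)]
cover_hinge [([0.555, 0.208, 0.093], 0.87)]
cover_edge [([0.551, 0.295, 0.308], 0.9)]
roller [([0.183, -0.317, 0.016], 0.95), ([0.491, -0.252, 0.04], 0.59)]
roller_gear [([0.178, -0.239, 0.015], 0.87), ([0.539, -0.216, 0.042], 0.65)]
roller_plain [([0.439, -0.284, 0.042], 0.9), ([0.193, -0.397, 0.014], 0.59)]
roller_tray [([0.484, -0.248, -0.002], 0.95)]
mug [([0.692, -0.293, -0.002], 0.81)]
label_roll [([0.554, 0.211, 0.092], 0.17)]
stapler [([0.746, 0.08, 0.0], 0.66), ([0.555, 0.207, 0.092], 0.66)]
printer [([0.554, 0.102, 0.001], 0.83)]
```

View pics/scene0.png

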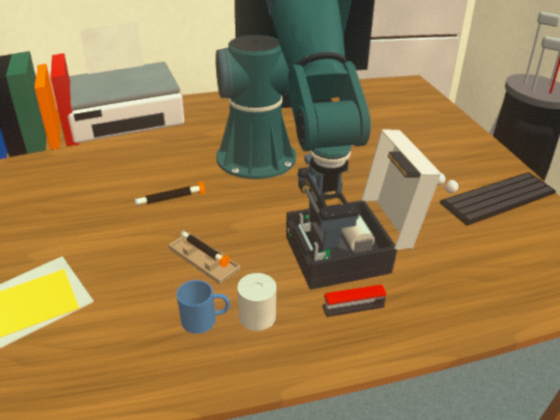

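View pics/side0.png

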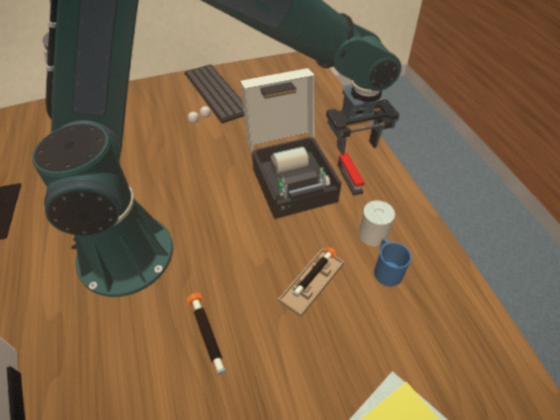

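The scene picture shows the printer with its front facing the camera's left, around (340,245). The short roller is in the tray at (205,248) with its gear end at (225,262), and a long look-alike lies on the desk at (170,193). The side picture agrees. I'll move above the roller and look with the wrist camera.

```bash
python3 -m inch '[{"tx":-35.5,"ty":-30},{"tx":-35.5,"ty":-30},{"tx":-35.5,"ty":-30},{"tx":-35.5,"ty":-30},{"tx":-35.5,"ty":-30},{"tx":-35.5,"ty":-30},{"tx":-35.5,"ty":-30}]'; python3 -m inch '[{"az":7.8},{"az":7.8},{"az":7.8},{"az":7.8},{"az":7.8},{"az":7.8},{"az":7.8},{},{}]'
cat > look.py <<'E'
from h import *
import sys
s=robot.read_state(); p=robot.capture('wrist'); save(p,sys.argv[1]); X=cloud(p,s)
print(s['ee_pos'],s['tool_rot'],s['joints'])
for q in sys.argv[2:]:
    print(q,[(np.round(d['location'],4).tolist(),round(d['score'],2)) for d in robot.spot_point(p,q)[:2]])
m=robot.cut_out(p,'roller')
if m:
    m=m[0]['mask']; P=X[m&(p['range_z']>0)]; 
    top=P[P[:,2]>np.percentile(P[:,2],70)]
    c=top.mean(0); w,v=np.linalg.eigh(np.cov(P[:,:2].T)); a=v[:,1]
    pr=(P[:,:2]-P[:,:2].mean(0))@a
    print('mask',m.sum(),'mean',P.mean(0),'topmean',c,'dir',a,np.degrees(np.arctan2(a[1],a[0])),'len',np.percentile(pr,[.5,99.5]),'zmax',np.percentile(P[:,2],[50,90,98]))
np.savez('last.npz',X=X,im=p['image'])
E
python3 look.py w1.png roller roller_gear roller_plain
```

```text
[ 7.00014054e-01 -3.07447115e-05  2.35939258e-01] [-3.14158754e+00 -6.60672750e-06  1.57078317e+00] [-3.33373841e-02  3.78892838e-01  1.73419498e+00  7.51029503e-06
  1.02851016e+00 -3.33281067e-02]
roller []
roller_gear []
roller_plain []invalid input at $[0]: expected keys ax, ay, az, tx, ty, tz, grip
invalid input at $[0]: expected keys ax, ay, az, tx, ty, tz, grip
```

```bash
python3 -m inch '[{"ax":0,"ay":0,"az":0,"tx":-35.5,"ty":-30,"tz":0,"grip":91},{"ax":0,"ay":0,"az":0,"tx":-35.5,"ty":-30,"tz":0,"grip":91},{"ax":0,"ay":0,"az":0,"tx":-35.5,"ty":-30,"tz":0,"grip":91},{"ax":0,"ay":0,"az":0,"tx":-35.5,"ty":-30,"tz":0,"grip":91},{"ax":0,"ay":0,"az":0,"tx":-35.5,"ty":-30,"tz":0,"grip":91},{"ax":0,"ay":0,"az":0,"tx":-35.5,"ty":-30,"tz":0,"grip":91},{"ax":0,"ay":0,"az":0,"tx":-35.5,"ty":-30,"tz":0,"grip":91}]'; python3 -m inch '[{"ax":0,"ay":0,"az":7.8,"tx":0,"ty":0,"tz":0,"grip":91},{"ax":0,"ay":0,"az":7.8,"tx":0,"ty":0,"tz":0,"grip":91},{"ax":0,"ay":0,"az":7.8,"tx":0,"ty":0,"tz":0,"grip":91},{"ax":0,"ay":0,"az":7.8,"tx":0,"ty":0,"tz":0,"grip":91},{"ax":0,"ay":0,"az":7.8,"tx":0,"ty":0,"tz":0,"grip":91},{"ax":0,"ay":0,"az":7.8,"tx":0,"ty":0,"tz":0,"grip":91},{"ax":0,"ay":0,"az":7.8,"tx":0,"ty":0,"tz":0,"grip":91},{"ax":0,"ay":0,"az":0,"tx":0,"ty":0,"tz":0,"grip":91}]'
python3 look.py w1.png roller roller_gear roller_plain
```

```text
time_s: 2.35
ee_pos: [0.4887, -0.2497, 0.2362]
tool_rot: [3.141, 0.0, 1.571]
wrist_force: [1.4, -1.0, 0.1]
width: 0.0908
grasp_force: 0.0
time_s: 3.15
ee_pos: [0.4901, -0.2485, 0.236]
tool_rot: [3.141, -0.0, 0.616]
wrist_force: [-0.6, 0.0, 0.5]
width: 0.0912
grasp_force: 0.0
[ 0.49005876 -0.2485458   0.23602724] [ 3.14139958e+00 -7.61296560e-05  6.15621844e-01] [-5.11781345e-01  1.42438974e-01  2.03972584e+00 -1.71747335e-05
  9.59220775e-01  4.43403004e-01]
roller [([0.4846, -0.2531, 0.046], 0.81)]
roller_gear [([0.5312, -0.2142, 0.0434], 0.83)]
roller_plain [([0.4391, -0.2853, 0.048], 0.98)]
mask 3968 mean [ 0.49465679 -0.24250868  0.05290442] topmean [ 0.50087225 -0.23832423  0.05801192] dir [-0.82863325 -0.55979188] -145.95859424035098 len [-0.07465066  0.09080612] zmax [0.05493661 0.0578275  0.06020425]
```

View pics/w1.png

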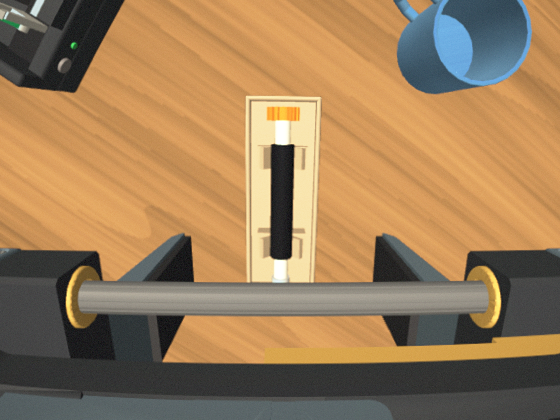

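```bash
python3 - <<'E'
import numpy as np
d=np.load('last.npz');X=d['X'];im=d['im'].astype(int)
a=np.array([np.cos(.616),np.sin(.616)])
ok=(X[...,2]>.03)&(X[...,2]<.065)&(np.linalg.norm(X[...,:2]-[.487,-.25],axis=-1)<.1)
blk=ok&(im.max(-1)<70)&(X[...,2]>.048); org=ok&(im[...,0]>180)&(im[...,2]<90)&(im[...,1]<140)
for n,m in (('black',blk),('orange',org)):
    P=X[m]; print(n,m.sum(),P.mean(0),P.max(0))
P=X[blk]; w,v=np.linalg.eigh(np.cov(P[:,:2].T)); e=v[:,1]; e=e*np.sign(e[0]); print(np.degrees(np.arctan2(e[1],e[0])))
t=(P[:,:2]-[.487,-.25])@e; print(np.percentile(t,[1,99])); 
n=np.array([-e[1],e[0]]); 
for lo in np.arange(-.06,.06,.02):
    q=P[(t>lo)&(t<lo+.02)]; print(lo,((q[:,:2]-[.487,-.25])@n).min().round(4),((q[:,:2]-[.487,-.25])@n).max().round(4),q[:,2].max().round(4))
E
```

```text
black 2393 [ 0.48648522 -0.24833187  0.05546797] [ 0.53429936 -0.21184357  0.05926205]
orange 10 [ 0.55781102 -0.21262633  0.05683803] [ 0.56166743 -0.2098255   0.05852931]
34.344141299804534
[-0.05433857  0.05115072]
-0.06 -0.0085 0.0111 0.059
-0.039999999999999994 -0.0082 0.0112 0.059
-0.01999999999999999 -0.0078 0.0114 0.059
1.3877787807814457e-17 -0.0083 0.0115 0.0593
0.020000000000000018 -0.0086 0.0118 0.0589
0.04000000000000002 -0.0083 0.0119 0.0588
```

The wrist view shows the tray roller with rubber at column 282, rows 145–258, and the gear at the top at (283,113). It is almost centred between the fingers. I'll correct the offset and descend.

```bash
python3 -m inch '[{"ax":0,"ay":0,"az":0.7,"tx":-5,"ty":-2,"tz":30,"grip":60},{"ax":0,"ay":0,"az":0,"tx":0,"ty":0,"tz":45,"grip":60},{"ax":0,"ay":0,"az":0,"tx":0,"ty":0,"tz":45,"grip":60},{"ax":0,"ay":0,"az":0,"tx":0,"ty":0,"tz":40,"grip":60},{"ax":0,"ay":0,"az":0,"tx":0,"ty":0,"tz":20,"grip":60},{"ax":0,"ay":0,"az":0,"tx":0,"ty":0,"tz":0,"grip":60},{"ax":0,"ay":0,"az":0,"tx":0,"ty":0,"tz":0,"grip":60}]' 15; python3 -m inch '[{"ax":0,"ay":0,"az":0,"tx":0,"ty":0,"tz":0,"grip":15},{"ax":0,"ay":0,"az":0,"tx":0,"ty":0,"tz":0,"grip":15},{"ax":0,"ay":0,"az":0,"tx":0,"ty":0,"tz":0,"grip":15},{"ax":0,"ay":0,"az":0,"tx":0,"ty":0,"tz":0,"grip":15},{"ax":0,"ay":0,"az":0,"tx":0,"ty":0,"tz":0,"grip":15},{"ax":0,"ay":0,"az":0,"tx":0,"ty":0,"tz":0,"grip":15}]' 15
```

```text
time_s: 4.1
ee_pos: [0.485, -0.2499, 0.0564]
tool_rot: [-3.141, 0.0, 0.607]
wrist_force: [-0.0, -0.8, -0.2]
width: 0.06
grasp_force: 0.0
time_s: 4.7
ee_pos: [0.4852, -0.2501, 0.0563]
tool_rot: [3.14, -0.0, 0.606]
wrist_force: [-0.3, -1.9, 3.5]
width: 0.0218
grasp_force: 15.0
```

```bash
python3 -m inch '[{"ax":0,"ay":0,"az":0,"tx":0,"ty":0,"tz":-25,"grip":15},{"ax":0,"ay":0,"az":0,"tx":0,"ty":0,"tz":-45,"grip":15},{"ax":0,"ay":0,"az":0,"tx":0,"ty":0,"tz":-45,"grip":15},{"ax":0,"ay":0,"az":0,"tx":0,"ty":0,"tz":-45,"grip":15},{"ax":0,"ay":0,"az":7,"tx":0,"ty":0,"tz":-20,"grip":15},{"ax":0,"ay":0,"az":7,"tx":0,"ty":0,"tz":0,"grip":15},{"ax":0,"ay":0,"az":7,"tx":0,"ty":0,"tz":0,"grip":15},{"ax":0,"ay":0,"az":7,"tx":0,"ty":0,"tz":0,"grip":15},{"ax":0,"ay":0,"az":6.7,"tx":0,"ty":0,"tz":0,"grip":15}]' 20; python3 -m inch '[{"ax":0,"ay":0,"az":0,"tx":3,"ty":-20,"tz":0,"grip":15},{"ax":0,"ay":0,"az":0,"tx":3,"ty":-40,"tz":0,"grip":15},{"ax":0,"ay":0,"az":0,"tx":3,"ty":-40,"tz":0,"grip":15},{"ax":0,"ay":0,"az":0,"tx":3,"ty":-40,"tz":0,"grip":15},{"ax":0,"ay":0,"az":0,"tx":3,"ty":-35,"tz":0,"grip":15},{"ax":0,"ay":0,"az":0,"tx":0,"ty":-15,"tz":0,"grip":15},{"ax":0,"ay":0,"az":0,"tx":0,"ty":0,"tz":0,"grip":15},{"ax":0,"ay":0,"az":0,"tx":0,"ty":0,"tz":0,"grip":15}]' 20
python3 look.py w2.png fork_drive fork_plain tear_bar printer cover_hinge roller_gear roller_plain roller
```

```text
time_s: 5.6
ee_pos: [0.4844, -0.2496, 0.2357]
tool_rot: [-3.141, 0.001, -0.005]
wrist_force: [-0.6, -0.2, -1.4]
width: 0.0211
grasp_force: 20.0
time_s: 6.4
ee_pos: [0.4997, -0.0601, 0.2358]
tool_rot: [3.141, 0.0, 0.001]
wrist_force: [-0.1, -0.1, -0.4]
width: 0.0215
grasp_force: 20.0
[ 0.49968505 -0.06007502  0.23584934] [3.14144142e+00 2.56732495e-04 6.23174861e-04] [-1.65869939e-01  6.50466596e-02  2.12691003e+00 -2.35677503e-04
  9.49864099e-01  1.40444033e+00]
fork_drive [([0.5512, 0.108, 0.003], 0.71), ([0.6209, 0.0323, 0.083], 0.57)]
fork_plain [([0.4926, 0.0261, 0.0842], 0.82)]
tear_bar [([0.5606, 0.0168, 0.089], 0.8)]
printer [([0.5501, 0.1036, 0.0057], 0.81), ([0.4944, 0.027, 0.0822], 0.65)]
cover_hinge []
roller_gear [([0.5591, -0.061, 0.2229], 0.75)]
roller_plain []
roller [([0.5005, -0.0623, 0.2253], 0.81)]
mask 11311 mean [ 0.53821238 -0.0603805   0.2344218 ] topmean [ 0.54581282 -0.0604147   0.23779654] dir [-0.99999336  0.00364431] 179.79119576623003 len [-0.04880359  0.07384979] zmax [0.23528733 0.23793572 0.2404347 ]
```

View pics/w2.png

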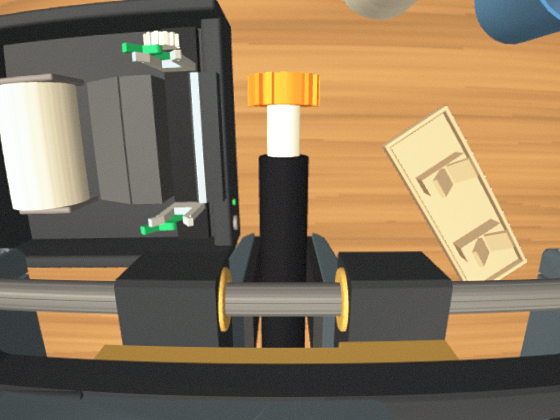

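Wrist view: gripped roller at column 283 with the gear at (283,90). Forks with green jaws at (165,52) for drive and (172,217) for plain, and the tear bar at column 200. Now to measure both accurately.

```bash
python3 - <<'E'
import numpy as np, cv2
d=np.load('last.npz');X=d['X'];im=d['im']
hsv=cv2.cvtColor(im,cv2.COLOR_RGB2HSV); v,u=np.mgrid[:420,:560]
def st(n,m):
    P=X[m]; print(n,m.sum(),'med',np.median(P,0).round(4),'lo',np.percentile(P,2,0).round(4),'hi',np.percentile(P,98,0).round(4))
    return P
S=hsv[...,1];Vv=hsv[...,2];Z=X[...,2]
bar=(u>185)&(u<212)&(v>85)&(v<190)&(S<60)&(Vv>150); P=st('bar',bar)
A=np.polyfit(P[:,0],P[:,1],1); print('bar angle',np.degrees(np.arctan(A[0])))
for n,(a,b) in dict(drive=(25,80),plain=(195,240)).items():
    reg=(u>115)&(u<215)&(v>a)&(v<b)
    g=reg&(hsv[...,0]>45)&(hsv[...,0]<85)&(S>120); st(n+' green',g)
    f=reg&(S<60)&(Vv>90)&(Z>.09)&(Z<.13); P=st(n+' steel>90',f)
    st(n+' top',reg&(S<60)&(Z>.110)&(Z<.13))
# rubber end / gear on roller
col=slice(275,292)
st('gear',(hsv[...,0]<18)&(S>150)&(Vv>180)&(u>245)&(u<322)&(v>70)&(v<108)&(Z>.2))
r=(Vv[:,283]); e=[i for i in range(60,240) if abs(int(r[i])-int(r[i-1]))>60]; print(e,[X[i,283].round(4).tolist() for i in e])
for i in (170,200,220):
    q=[X[i,c] for c in range(255,315) if abs(X[i,c,2]-.232)<.02]; q=np.array(q); print(i,q[:,1].min(),q[:,1].max(),q[:,0].mean())
E
python3 - <<'E'
import cv2
im=cv2.imread('pics/w2.png'); cv2.imwrite('pics/w2c.png',cv2.resize(im[20:250,100:250],None,fx=2.6,fy=2.6,interpolation=cv2.INTER_CUBIC))
E
```

```text
bar 857 med [0.557  0.0079 0.0898] lo [0.5162 0.0044 0.088 ] hi [0.5949 0.0116 0.0913]
bar angle 0.8445580832919481
drive green 420 med [0.623  0.0417 0.1006] lo [0.6202 0.0318 0.0579] hi [0.6288 0.0567 0.1119]
drive steel>90 465 med [0.6146 0.037  0.1102] lo [0.6032 0.0088 0.0903] hi [0.6187 0.0462 0.1189]
drive top 238 med [0.6154 0.0393 0.1161] lo [0.6126 0.0121 0.1102] hi [0.6185 0.0466 0.1192]
plain green 332 med [0.4852 0.0379 0.1004] lo [0.4619 0.0287 0.0413] hi [0.4894 0.0804 0.1125]
plain steel>90 413 med [0.4953 0.0341 0.1099] lo [0.4907 0.0061 0.0902] hi [0.5067 0.0462 0.1191]
plain top 205 med [0.4942 0.0358 0.1162] lo [0.4909 0.0093 0.1104] hi [0.4969 0.0439 0.1195]
gear 684 med [ 0.5808 -0.067   0.2365] lo [ 0.5752 -0.0747  0.2224] hi [ 0.5872 -0.0477  0.2404]
[157, 158] [[0.5543, -0.0604, 0.2356], [0.554, -0.0604, 0.2367]]
170 -0.07089416483538363 -0.04947550020319954 0.5487975806260221
200 -0.07119849522131642 -0.04972077415795182 0.5360141007788372
220 -0.0707381669096101 -0.049655676519442374 0.5272196995685329
```

View pics/w2c.png

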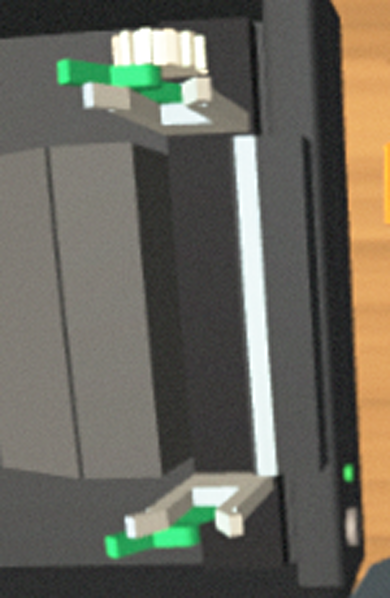

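```bash
python3 - <<'E'
import numpy as np
d=np.load('last.npz');X=d['X'];im=d['im'].astype(int)
for r in (95,135,175):
    print(r,[(c,im[r,c].mean().round().astype(int).item(),(X[r,c]*1000).round(1).tolist()[1:]) for c in range(146,214,3)])
E
```

```text
95 [(146, 126, [48.5, 88.3]), (149, 127, [46.2, 87.7]), (152, 83, [43.5, 88.6]), (155, 48, [43.1, 82.6]), (158, 46, [43.7, 73.1]), (161, 49, [43.8, 65.1]), (164, 52, [44.0, 56.1]), (167, 60, [41.8, 54.6]), (170, 60, [39.6, 52.9]), (173, 61, [37.2, 51.7]), (176, 61, [33.7, 54.4]), (179, 63, [31.7, 52.2]), (182, 62, [28.6, 53.4]), (185, 60, [26.1, 53.0]), (188, 62, [23.3, 53.1]), (191, 185, [11.8, 89.7]), (194, 244, [9.2, 90.4]), (197, 243, [6.7, 91.0]), (200, 94, [4.6, 89.9]), (203, 91, [2.2, 89.7]), (206, 93, [0.1, 88.4]), (209, 92, [-2.6, 89.9]), (212, 92, [-4.7, 88.5])]
135 [(146, 123, [50.7, 88.5]), (149, 124, [48.0, 89.0]), (152, 124, [45.8, 88.3]), (155, 107, [43.1, 88.8]), (158, 51, [42.4, 83.5]), (161, 49, [43.3, 73.2]), (164, 53, [43.3, 65.0]), (167, 50, [43.3, 56.8]), (170, 62, [41.2, 54.4]), (173, 63, [38.8, 53.4]), (176, 59, [35.9, 53.7]), (179, 60, [33.1, 53.8]), (182, 59, [30.6, 53.2]), (185, 63, [27.9, 52.8]), (188, 57, [25.0, 53.3]), (191, 62, [22.3, 53.4]), (194, 227, [10.8, 89.7]), (197, 244, [8.5, 89.5]), (200, 244, [6.3, 88.3]), (203, 86, [3.7, 89.0]), (206, 90, [1.4, 88.5]), (209, 85, [-1.0, 88.0]), (212, 88, [-3.5, 88.6])]
175 [(146, 121, [53.2, 89.0]), (149, 120, [51.3, 87.2]), (152, 119, [48.1, 89.1]), (155, 121, [45.7, 88.6]), (158, 123, [43.4, 87.8]), (161, 49, [42.3, 83.7]), (164, 50, [41.8, 77.1]), (167, 49, [42.0, 68.3]), (170, 50, [42.3, 58.8]), (173, 56, [40.6, 55.3]), (176, 58, [38.1, 54.3]), (179, 58, [35.3, 54.1]), (182, 59, [32.7, 53.6]), (185, 58, [30.0, 53.0]), (188, 55, [26.9, 54.0]), (191, 57, [23.9, 54.9]), (194, 60, [21.4, 53.8]), (197, 226, [9.9, 90.3]), (200, 243, [7.4, 90.4]), (203, 242, [5.2, 89.3]), (206, 81, [2.9, 88.1]), (209, 86, [0.5, 87.9]), (212, 84, [-2.2, 88.8])]
```

```bash
python3 -m inch '[{"ax":0,"ay":0,"az":0,"tx":15,"ty":-22,"tz":0,"grip":15},{"ax":0,"ay":0,"az":0,"tx":20,"ty":-32,"tz":0,"grip":15},{"ax":0,"ay":0,"az":0,"tx":20.6,"ty":-34.1,"tz":0,"grip":15},{"ax":0,"ay":0,"az":-1.2,"tx":0,"ty":0,"tz":20,"grip":15},{"ax":0,"ay":0,"az":0,"tx":0,"ty":0,"tz":35,"grip":15},{"ax":0,"ay":0,"az":0,"tx":0,"ty":0,"tz":30,"grip":15},{"ax":0,"ay":0,"az":0,"tx":0,"ty":0,"tz":11,"grip":15},{"ax":0,"ay":0,"az":0,"tx":0,"ty":0,"tz":0,"grip":15},{"ax":0,"ay":0,"az":0,"tx":0,"ty":0,"tz":0,"grip":15}]' 20
python3 - <<'E'
from h import *
for c in ('scene','side'):
    p=robot.capture(c); save(p,c+'1.png')
    for q in ['roller_gear','roller_plain']: print(c,q,[(np.round(d['location'],4).tolist(),round(d['score'],2)) for d in robot.spot_point(p,q)[:2]])
    x,y=(290,190) if c=='scene' else (240,130)
    im=cv2.imread(f'pics/{c}1.png')[y:y+90,x:x+120]; 
    a=cv2.resize(im,None,fx=4,fy=4) ; cv2.imwrite(f'pics/{c}1c.png',a)
a=cv2.hconcat([cv2.resize(cv2.imread(f'pics/{c}1c.png'),(400,300)) for c in ('scene','side')]); cv2.imwrite('pics/both1.png',a)
E
```

```text
time_s: 7.8
ee_pos: [0.5561, 0.0282, 0.1411]
tool_rot: [3.142, -0.001, 0.021]
wrist_force: [-0.5, 0.6, -1.2]
width: 0.0211
grasp_force: 20.0
scene roller_gear [([0.1784, -0.2404, 0.0147], 0.97), ([0.6186, 0.0294, 0.1296], 0.81)]
scene roller_plain [([0.1938, -0.3986, 0.0092], 0.95), ([0.4968, 0.0286, 0.1294], 0.6)]
side roller_gear [([0.178, -0.2367, 0.0154], 0.76), ([0.622, 0.0285, 0.1268], 0.48)]
side roller_plain [([0.1911, -0.3952, 0.0139], 0.93), ([0.497, 0.0268, 0.1258], 0.62)]
```

View pics/both1.png

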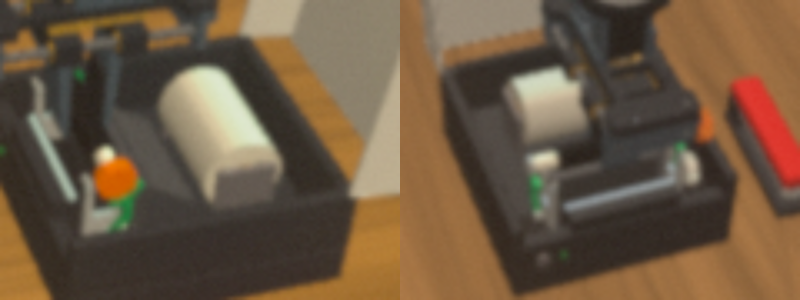

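Both views show the roller above the forks, gear on the drive side, bushings lined up with the slots. I'll lower it slowly.

```bash
python3 -m inch '[{"ax":0,"ay":0,"az":0,"tx":0,"ty":0,"tz":5,"grip":15},{"ax":0,"ay":0,"az":0,"tx":0,"ty":0,"tz":5,"grip":15},{"ax":0,"ay":0,"az":0,"tx":0,"ty":0,"tz":4,"grip":15},{"ax":0,"ay":0,"az":0,"tx":0,"ty":0,"tz":4,"grip":15},{"ax":0,"ay":0,"az":0,"tx":0,"ty":0,"tz":4,"grip":15},{"ax":0,"ay":0,"az":0,"tx":0,"ty":0,"tz":0,"grip":15}]' 20; python3 -m inch '[{"ax":0,"ay":0,"az":0,"tx":0,"ty":0,"tz":2,"grip":15},{"ax":0,"ay":0,"az":0,"tx":0,"ty":0,"tz":1,"grip":15},{"ax":0,"ay":0,"az":0,"tx":0,"ty":0,"tz":0,"grip":15}]' 20
```

```text
time_s: 8.7
ee_pos: [0.555, 0.0283, 0.1172]
tool_rot: [-3.142, 0.001, 0.021]
wrist_force: [0.1, 0.4, -1.2]
width: 0.0216
grasp_force: 20.0
time_s: 9.0
ee_pos: [0.5558, 0.0282, 0.1153]
tool_rot: [3.141, -0.001, 0.021]
wrist_force: [0.1, -2.9, 2.9]
width: 0.0217
grasp_force: 20.0
```

```bash
python3 -m inch '[{"ax":0,"ay":0,"az":0,"tx":0,"ty":0,"tz":1,"grip":15},{"ax":0,"ay":0,"az":0,"tx":0,"ty":0,"tz":0,"grip":15}]' 20;  python3 -m inch '[{"ax":0,"ay":0,"az":0,"tx":0,"ty":0,"tz":1,"grip":15},{"ax":0,"ay":0,"az":0,"tx":0,"ty":0,"tz":0,"grip":15}]' 20
```

```text
time_s: 9.2
ee_pos: [0.5563, 0.028, 0.1149]
tool_rot: [3.141, -0.002, 0.021]
wrist_force: [-1.5, -5.4, 10.5]
width: 0.0215
grasp_force: 20.0
time_s: 9.4
ee_pos: [0.5567, 0.0277, 0.114]
tool_rot: [3.141, -0.003, 0.021]
wrist_force: [1.4, -9.6, 6.6]
width: 0.0215
grasp_force: 20.0
```

The force shows the bushings resting on the jaw noses at about axis 103 mm. Release and rise.

```bash
python3 -m inch '[{"ax":0,"ay":0,"az":0,"tx":0,"ty":0,"tz":-0.5,"grip":26},{"ax":0,"ay":0,"az":0,"tx":0,"ty":0,"tz":0,"grip":40},{"ax":0,"ay":0,"az":0,"tx":0,"ty":0,"tz":0,"grip":40},{"ax":0,"ay":0,"az":0,"tx":0,"ty":0,"tz":0,"grip":40},{"ax":0,"ay":0,"az":0,"tx":0,"ty":0,"tz":-10,"grip":40},{"ax":0,"ay":0,"az":0,"tx":0,"ty":0,"tz":-25,"grip":40},{"ax":0,"ay":0,"az":0,"tx":0,"ty":0,"tz":-20,"grip":0},{"ax":0,"ay":0,"az":0,"tx":0,"ty":0,"tz":0,"grip":0},{"ax":0,"ay":0,"az":0,"tx":0,"ty":0,"tz":0,"grip":0},{"ax":0,"ay":0,"az":0,"tx":0,"ty":0,"tz":0,"grip":0}]' 20
python3 - <<'E'
from h import *
for c in ('scene','side'):
    p=robot.capture(c); save(p,c+'2.png')
    for q in ['roller_gear','roller_plain','jaw_drive','jaw_plain']: print(c,q,[(np.round(d['location'],4).tolist(),round(d['score'],2)) for d in (robot.spot_point if 'roll' in q else robot.spot_in)(p,q)[:2]])
    x,y=(290,190) if c=='scene' else (240,130)
    cv2.imwrite(f'pics/{c}2c.png',cv2.resize(cv2.imread(f'pics/{c}2.png')[y:y+90,x:x+120],(400,300),interpolation=cv2.INTER_CUBIC))
cv2.imwrite('pics/both2.png',cv2.hconcat([cv2.imread(f'pics/{c}2c.png') for c in ('scene','side')]))
E
```

```text
time_s: 10.4
ee_pos: [0.5549, 0.0283, 0.1678]
tool_rot: [-3.142, 0.001, 0.021]
wrist_force: [-0.3, -0.3, 0.6]
width: 0.0113
grasp_force: 0.0
scene roller_gear [([0.1793, -0.2382, 0.0162], 0.7)]
scene roller_plain [([0.1929, -0.3977, 0.011], 0.93), ([0.4964, 0.0312, 0.1022], 0.85)]
scene jaw_drive [([0.7142, -0.29, 0.0601], 0.4)]
scene jaw_plain []
side roller_gear [([0.1771, -0.2394, 0.016], 0.82), ([0.624, 0.0277, 0.0981], 0.78)]
side roller_plain [([0.1936, -0.3966, 0.0124], 0.88), ([0.4998, 0.0296, 0.1003], 0.84)]
side jaw_drive [([0.4795, -0.2559, 0.0058], 0.37)]
side jaw_plain []
```

View pics/both2.png

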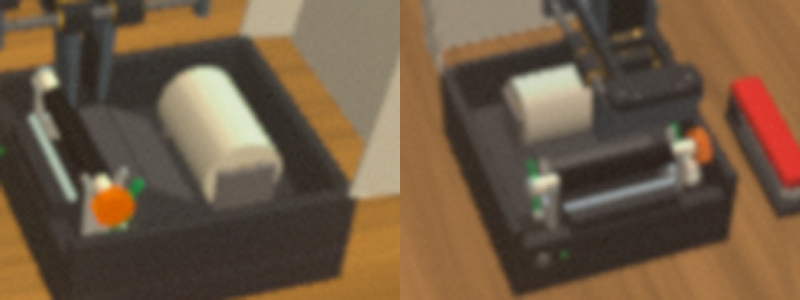

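Roller lies in both forks on the noses (gear at (113,205) on the drive side). Now press in the middle with closed fingers.

```bash
python3 -m inch '[{"ax":0,"ay":0,"az":0,"tx":0,"ty":0,"tz":15,"grip":0},{"ax":0,"ay":0,"az":0,"tx":0,"ty":0,"tz":10,"grip":0},{"ax":0,"ay":0,"az":0,"tx":0,"ty":0,"tz":4,"grip":0},{"ax":0,"ay":0,"az":0,"tx":0,"ty":0,"tz":4,"grip":0},{"ax":0,"ay":0,"az":0,"tx":0,"ty":0,"tz":0,"grip":0}]' 20; python3 -m inch '[{"ax":0,"ay":0,"az":0,"tx":0,"ty":0,"tz":3,"grip":0},{"ax":0,"ay":0,"az":0,"tx":0,"ty":0,"tz":2,"grip":0},{"ax":0,"ay":0,"az":0,"tx":0,"ty":0,"tz":0,"grip":0}]' 20; python3 -m inch '[{"ax":0,"ay":0,"az":0,"tx":0,"ty":0,"tz":3,"grip":0},{"ax":0,"ay":0,"az":0,"tx":0,"ty":0,"tz":2,"grip":0},{"ax":0,"ay":0,"az":0,"tx":0,"ty":0,"tz":0,"grip":0}]' 20
```

```text
time_s: 11.4
ee_pos: [0.5555, 0.0283, 0.135]
tool_rot: [3.142, 0.0, 0.021]
wrist_force: [0.9, -0.1, 0.4]
width: 0.0007
grasp_force: 0.0
time_s: 11.7
ee_pos: [0.5564, 0.0284, 0.131]
tool_rot: [-3.142, -0.002, 0.021]
wrist_force: [2.3, 0.5, 3.7]
width: 0.0006
grasp_force: 2.0
time_s: 12.0
ee_pos: [0.5556, 0.0284, 0.1256]
tool_rot: [-3.142, -0.0, 0.021]
wrist_force: [-1.9, 0.6, 6.5]
width: 0.0008
grasp_force: 3.2
```

```bash
python3 -m inch '[{"ax":0,"ay":0,"az":0,"tx":0,"ty":0,"tz":3,"grip":0},{"ax":0,"ay":0,"az":0,"tx":0,"ty":0,"tz":2,"grip":0},{"ax":0,"ay":0,"az":0,"tx":0,"ty":0,"tz":0,"grip":0}]' 20; python3 -m inch '[{"ax":0,"ay":0,"az":0,"tx":0,"ty":0,"tz":2,"grip":0},{"ax":0,"ay":0,"az":0,"tx":0,"ty":0,"tz":1.5,"grip":0},{"ax":0,"ay":0,"az":0,"tx":0,"ty":0,"tz":0,"grip":0}]' 20
```

```text
time_s: 12.3
ee_pos: [0.5559, 0.0284, 0.1206]
tool_rot: [-3.142, -0.001, 0.021]
wrist_force: [1.1, -0.1, 1.0]
width: 0.0003
grasp_force: 0.7
time_s: 12.6
ee_pos: [0.5557, 0.0283, 0.1177]
tool_rot: [3.142, -0.0, 0.021]
wrist_force: [-4.9, 0.1, 18.3]
width: 0.0006
grasp_force: 9.4
```

```bash
python3 -m inch '[{"ax":0,"ay":0,"az":0,"tx":0,"ty":0,"tz":-5,"grip":0},{"ax":0,"ay":0,"az":0,"tx":32,"ty":0,"tz":0,"grip":0},{"ax":0,"ay":0,"az":0,"tx":0,"ty":0,"tz":3,"grip":0},{"ax":0,"ay":0,"az":0,"tx":0,"ty":0,"tz":2,"grip":0},{"ax":0,"ay":0,"az":0,"tx":0,"ty":0,"tz":0,"grip":0}]' 20; python3 -m inch '[{"ax":0,"ay":0,"az":0,"tx":0,"ty":0,"tz":-5,"grip":0},{"ax":0,"ay":0,"az":0,"tx":-32,"ty":0,"tz":0,"grip":0},{"ax":0,"ay":0,"az":0,"tx":-32,"ty":0,"tz":0,"grip":0},{"ax":0,"ay":0,"az":0,"tx":0,"ty":0,"tz":3,"grip":0},{"ax":0,"ay":0,"az":0,"tx":0,"ty":0,"tz":2,"grip":0},{"ax":0,"ay":0,"az":0,"tx":0,"ty":0,"tz":0,"grip":0}]' 20
```

```text
time_s: 13.1
ee_pos: [0.5884, 0.029, 0.1178]
tool_rot: [3.142, -0.003, 0.021]
wrist_force: [3.5, 0.6, 12.0]
width: 0.0009
grasp_force: 5.8
time_s: 13.7
ee_pos: [0.521, 0.0277, 0.1173]
tool_rot: [-3.142, 0.007, 0.021]
wrist_force: [-25.0, -0.7, 37.2]
width: 0.0008
grasp_force: 18.8
```

```bash
python3 -m inch '[{"ax":0,"ay":0,"az":0,"tx":0,"ty":0,"tz":-10,"grip":0},{"ax":0,"ay":0,"az":0,"tx":0,"ty":0,"tz":-30,"grip":0},{"ax":0,"ay":0,"az":0,"tx":-10,"ty":20,"tz":-40,"grip":0},{"ax":0,"ay":0,"az":0,"tx":-15,"ty":25,"tz":-35,"grip":0},{"ax":0,"ay":0,"az":0,"tx":0,"ty":15,"tz":-5,"grip":0},{"ax":0,"ay":0,"az":0,"tx":0,"ty":0,"tz":0,"grip":0},{"ax":0,"ay":0,"az":0,"tx":0,"ty":0,"tz":0,"grip":0}]' 20
python3 look.py w3.png roller_gear roller_plain roller fork_drive fork_plain
python3 - <<'E'
from h import *
p=robot.capture('side')
for q in ['roller_gear','roller_plain','cover_edge']: print(q,[(np.round(d['location'],4).tolist(),round(d['score'],2)) for d in robot.spot_point(p,q)[:3]])
im=cv2.imread('pics/w3.png')[0:300,40:300]; cv2.imwrite('pics/w3c.png',cv2.resize(im,None,fx=2,fy=2,interpolation=cv2.INTER_CUBIC))
E
```

```text
time_s: 14.4
ee_pos: [0.4995, -0.0328, 0.2361]
tool_rot: [-3.141, 0.001, 0.02]
wrist_force: [0.0, -0.3, -0.0]
width: 0.0007
grasp_force: 0.0
[ 0.49954812 -0.03277924  0.23610551] [-3.14132440e+00  8.85629887e-04  2.00432448e-02] [-1.12156343e-01  6.03598149e-02  2.13139492e+00  1.83293622e-04
  9.50751187e-01  1.43849028e+00]
roller_gear [([0.6181, 0.0256, 0.0823], 0.67), ([0.4848, -0.2536, 0.002], 0.49)]
roller_plain [([0.5006, 0.027, 0.0867], 0.6)]
roller []
fork_drive [([0.6199, 0.0336, 0.0829], 0.83)]
fork_plain [([0.4938, 0.0258, 0.0846], 0.78)]
mask 5230 mean [0.5703373  0.02612274 0.09476401] topmean [0.58011642 0.02733955 0.09785247] dir [-0.99987115 -0.01605259] -179.08021465731423 len [-0.07444909  0.0920805 ] zmax [0.0953916  0.09783307 0.10040448]
roller_gear [([0.1749, -0.2413, 0.0151], 0.71), ([0.6229, 0.0273, 0.081], 0.68), ([0.4958, 0.0278, 0.0846], 0.17)]
roller_plain [([0.1935, -0.3968, 0.0124], 0.77), ([0.6123, 0.0246, 0.0894], 0.64), ([0.5051, 0.0258, 0.0824], 0.57)]
cover_edge [([0.7444, 0.081, 0.0011], 0.2)]
```

View pics/w3c.png

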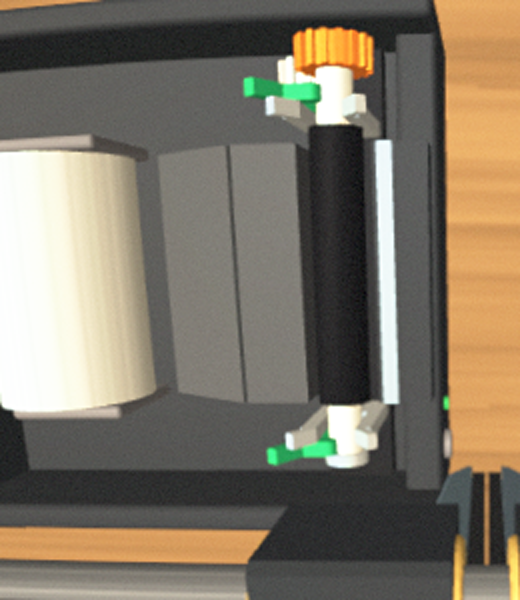

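Crop shows the roller down between the bars, with both green noses over the cream bushings at (300,90) and (305,452). I'll check rubber height along its length and the jaw positions against the closed ones in w2.

```bash
python3 - <<'E'
import numpy as np, cv2
d=np.load('last.npz');X=d['X'];im=d['im'];hsv=cv2.cvtColor(im,cv2.COLOR_RGB2HSV)
b=(im.max(-1)<60)&(abs(X[...,1]-.027)<.004)&(X[...,2]>.07)
for lo in np.arange(.50,.61,.02):
    q=X[b&(X[...,0]>lo)&(X[...,0]<lo+.02)]; print(round(lo,2),len(q),np.percentile(q[:,2],[50,90]).round(4) if len(q) else '')
g=(hsv[...,0]>45)&(hsv[...,0]<85)&(hsv[...,1]>120)&(X[...,1]>.0)&(X[...,1]<.06)&(X[...,2]>.085)
for n,m in (('d',g&(X[...,0]>.58)),('p',g&(X[...,0]<.53))):
    P=X[m]; print(n,len(P),np.percentile(P,[2,50,98],0).round(4).tolist())
r=lambda a:None
print('a  TCPy TCPz')
for a in [1.75,1.6,1.4,1.2,1.0,.8,.6,.4,.2,0]:
    s,o=200,55; f=s*np.cos(a)-o*np.sin(a)-13.5; h=s*np.sin(a)+o*np.cos(a); print(a,round(208-f,1),round(95+h+22,1))
E
```

```text
0.5 187 [0.0971 0.0981]
0.52 334 [0.0974 0.3282]
0.54 261 [0.0969 0.0978]
0.56 265 [0.0969 0.0979]
0.58 284 [0.0967 0.0979]
0.6 164 [0.0968 0.0979]
d 314 [[0.6204, 0.0321, 0.0966], [0.6232, 0.0453, 0.1019], [0.626, 0.0561, 0.1121]]
p 246 [[0.4823, 0.0292, 0.0948], [0.4854, 0.0412, 0.1017], [0.4888, 0.0534, 0.1123]]
a  TCPy TCPz
1.75 311.3 304.0
1.6 282.3 315.3
1.4 241.7 323.4
1.2 200.3 323.3
1.0 159.7 315.0
0.8 121.6 298.8
0.6 87.5 275.3
0.4 58.7 245.5
0.2 36.4 210.6
0 21.5 172.0
```

Rubber is level at about 97 mm everywhere and both jaws are at their closed positions. Now go over and behind the cover.

```bash
python3 -m inch '[{"ax":0,"ay":0,"az":0,"tx":0,"ty":0,"tz":-25,"grip":0},{"ax":0,"ay":0,"az":0,"tx":5,"ty":0,"tz":-45,"grip":0},{"ax":0,"ay":0,"az":0,"tx":10,"ty":-10,"tz":-45,"grip":0},{"ax":0,"ay":0,"az":0,"tx":10,"ty":-35,"tz":-30,"grip":0},{"ax":0,"ay":0,"az":0,"tx":10,"ty":-48,"tz":-5,"grip":0},{"ax":0,"ay":0,"az":0,"tx":10,"ty":-48,"tz":0,"grip":0},{"ax":0,"ay":0,"az":0,"tx":10,"ty":-48,"tz":0,"grip":0},{"ax":0,"ay":0,"az":0,"tx":10,"ty":-48,"tz":0,"grip":0},{"ax":0,"ay":0,"az":0,"tx":0,"ty":-48,"tz":0,"grip":0},{"ax":0,"ay":0,"az":0,"tx":0,"ty":-48,"tz":0,"grip":0}]' 20; python3 -m inch '[{"ax":0,"ay":0,"az":0,"tx":0,"ty":-42,"tz":0,"grip":0},{"ax":0,"ay":0,"az":0,"tx":0,"ty":0,"tz":0,"grip":0},{"ax":0,"ay":0,"az":0,"tx":0,"ty":0,"tz":0,"grip":0}]' 20
python3 - <<'E'
from h import *
p=robot.capture('scene'); save(p,'s3.png')
print([(np.round(d['location'],4).tolist(),round(d['score'],2)) for d in robot.spot_point(p,'cover_edge')[:3]])
E
```

```text
time_s: 15.95
ee_pos: [0.5574, 0.3035, 0.3869]
tool_rot: [-3.142, -0.0, 0.021]
wrist_force: [0.4, -0.8, -0.3]
width: 0.0006
grasp_force: 0.0
time_s: 16.25
ee_pos: [0.5565, 0.344, 0.3865]
tool_rot: [3.141, 0.001, 0.022]
wrist_force: [0.2, -1.1, 0.2]
width: 0.0003
grasp_force: 0.0
[([0.5511, 0.2928, 0.3051], 0.7), ([0.7119, -0.152, -0.0017], 0.26)]
```

View pics/s3.png

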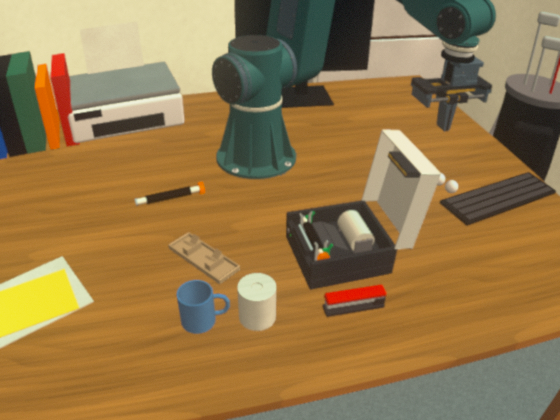

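Picture: the gripper is behind and above the open cover (edge about (410,135)), with the roller in the printer. Descend behind the cover and push it over.

```bash
python3 -m inch '[{"ax":0,"ay":0,"az":0,"tx":0,"ty":0,"tz":40,"grip":0},{"ax":0,"ay":0,"az":0,"tx":0,"ty":0,"tz":40,"grip":0},{"ax":0,"ay":0,"az":0,"tx":0,"ty":12,"tz":0,"grip":0},{"ax":0,"ay":0,"az":0,"tx":0,"ty":15,"tz":-2,"grip":0},{"ax":0,"ay":0,"az":0,"tx":0,"ty":15,"tz":-3,"grip":0},{"ax":0,"ay":0,"az":0,"tx":0,"ty":20,"tz":-4,"grip":0},{"ax":0,"ay":0,"az":0,"tx":0,"ty":20,"tz":-4,"grip":0},{"ax":0,"ay":0,"az":0,"tx":0,"ty":20,"tz":-3,"grip":0},{"ax":0,"ay":0,"az":0,"tx":0,"ty":20,"tz":-1,"grip":0}]' 20; python3 -m inch '[{"ax":0,"ay":0,"az":0,"tx":0,"ty":20,"tz":0,"grip":0},{"ax":0,"ay":0,"az":0,"tx":0,"ty":20,"tz":3,"grip":0},{"ax":0,"ay":0,"az":0,"tx":0,"ty":20,"tz":4,"grip":0},{"ax":0,"ay":0,"az":0,"tx":0,"ty":19,"tz":7,"grip":0},{"ax":0,"ay":0,"az":0,"tx":0,"ty":19,"tz":9,"grip":0},{"ax":0,"ay":0,"az":0,"tx":0,"ty":17,"tz":11,"grip":0},{"ax":0,"ay":0,"az":0,"tx":0,"ty":17,"tz":13,"grip":0}]' 20
```

```text
time_s: 17.25
ee_pos: [0.5598, 0.2196, 0.3256]
tool_rot: [-3.141, -0.002, 0.021]
wrist_force: [1.9, 1.2, 0.3]
width: 0.0004
grasp_force: 0.9
time_s: 17.95
ee_pos: [0.5622, 0.0877, 0.2771]
tool_rot: [3.142, -0.001, 0.021]
wrist_force: [1.2, 0.4, 1.1]
width: 0.0005
grasp_force: 0.5
```

```bash
python3 -m inch '[{"ax":0,"ay":0,"az":0,"tx":0,"ty":15,"tz":16,"grip":0},{"ax":0,"ay":0,"az":0,"tx":0,"ty":14,"tz":15,"grip":0},{"ax":0,"ay":0,"az":0,"tx":0,"ty":11,"tz":17,"grip":0},{"ax":0,"ay":0,"az":0,"tx":0,"ty":11,"tz":17,"grip":0},{"ax":0,"ay":0,"az":0,"tx":0,"ty":8,"tz":15,"grip":0},{"ax":0,"ay":0,"az":0,"tx":0,"ty":5,"tz":12,"grip":0},{"ax":0,"ay":0,"az":0,"tx":0,"ty":2,"tz":8,"grip":0},{"ax":0,"ay":0,"az":0,"tx":0,"ty":0,"tz":4,"grip":0},{"ax":0,"ay":0,"az":0,"tx":0,"ty":0,"tz":1,"grip":0},{"ax":0,"ay":0,"az":0,"tx":0,"ty":0,"tz":0,"grip":0}]' 20
```

```text
time_s: 18.95
ee_pos: [0.5637, 0.0237, 0.1723]
tool_rot: [3.141, -0.0, 0.021]
wrist_force: [-1.0, -0.1, -0.2]
width: 0.0005
grasp_force: 0.0
```

```bash
python3 -m inch '[{"ax":0,"ay":0,"az":0,"tx":0,"ty":0,"tz":1,"grip":0},{"ax":0,"ay":0,"az":0,"tx":0,"ty":0,"tz":0,"grip":0}]' 20;python3 -m inch '[{"ax":0,"ay":0,"az":0,"tx":0,"ty":0,"tz":1,"grip":0},{"ax":0,"ay":0,"az":0,"tx":0,"ty":0,"tz":0,"grip":0}]' 20
```

```text
time_s: 19.15
ee_pos: [0.5639, 0.0238, 0.1722]
tool_rot: [3.141, -0.001, 0.021]
wrist_force: [-7.0, -1.8, 14.9]
width: 0.0004
grasp_force: 7.7
time_s: 19.35
ee_pos: [0.564, 0.0237, 0.172]
tool_rot: [3.141, -0.0, 0.022]
wrist_force: [-14.4, -1.8, 30.0]
width: 0.0003
grasp_force: 14.9
```

Hard stop at tip height 150 mm, so the cover is closed. Withdraw and verify.

```bash
python3 -m inch '[{"ax":0,"ay":0,"az":0,"tx":0,"ty":0,"tz":-5,"grip":0},{"ax":0,"ay":0,"az":0,"tx":0,"ty":0,"tz":-30,"grip":0},{"ax":0,"ay":0,"az":0,"tx":0,"ty":0,"tz":-45,"grip":0},{"ax":0,"ay":0,"az":0,"tx":0,"ty":0,"tz":-45,"grip":0},{"ax":0,"ay":0,"az":0,"tx":0,"ty":0,"tz":-30,"grip":0},{"ax":0,"ay":0,"az":0,"tx":0,"ty":0,"tz":0,"grip":0},{"ax":0,"ay":0,"az":0,"tx":0,"ty":0,"tz":0,"grip":0}]' 20
python3 - <<'E'
from h import *
p=robot.capture('scene'); save(p,'s4.png'); X=cloud(p)
m=(X[...,0]>.46)&(X[...,0]<.65)&(X[...,1]>0)&(X[...,1]<.2)&(X[...,2]>.12)&(X[...,2]<.2)
P=X[m]
for lo in (0,.05,.1,.15): q=P[(P[:,1]>lo)&(P[:,1]<lo+.05)]; print(lo,len(q),np.median(q[:,2]).round(4))
for q in ('cover_edge','mug','label_roll','stapler'): print(q,[(np.round(d['location'],4).tolist(),round(d['score'],2)) for d in robot.spot_point(p,q)[:2]])
E
```

```text
time_s: 20.05
ee_pos: [0.5636, 0.0238, 0.3253]
tool_rot: [-3.142, -0.001, 0.021]
wrist_force: [-0.4, 0.3, -0.7]
width: 0.0005
grasp_force: 0.0
0 916 0.1509
0.05 875 0.1507
0.1 870 0.1502
0.15 827 0.1498
cover_edge [([0.5585, -0.0103, 0.1533], 0.92), ([0.7439, 0.0797, -0.0017], 0.69)]
mug [([0.6964, -0.2924, 0.0002], 0.79), ([0.7141, -0.1504, -0.003], 0.23)]
label_roll []
stapler [([0.742, 0.0788, 0.0024], 0.72)]
```

View pics/s4.png

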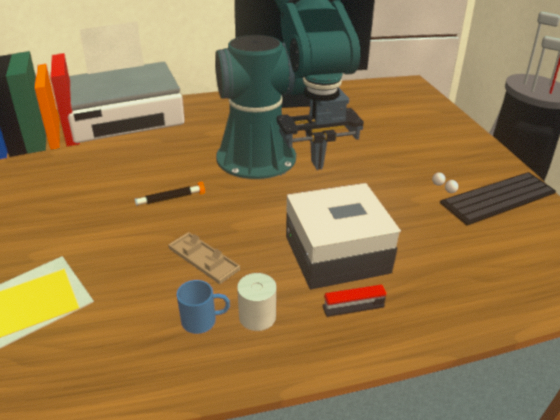

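The cover is closed flat at about 150 mm around (340,220). Mug, label roll and stapler haven't moved.

```bash
python3 -c "
from rig import robot
print(robot.job_done())"
```

```text
the job is handed in; nothing more can be done
None
```

The roller is home in both forks with its gear on the drive side and both jaws snapped back over it, the cover is closed completely, the mug, label roll and stapler are where they were, and I handed the job in at about 20 s.

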